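# Press the axle cap home on the mixer's shaft

## Task

The rotor of the small bench mixer is held on by a push-on axle cap. Pick up the steel cap from the table, set it open end down on the tip of the mixer's shaft, and press it straight down until its teeth have bitten and it sits flush on the blue hub; then let go. The head is sprung and gives way as you push, so keep pressing until the cap is really home, but never so hard that the head is driven down to its stop (about 25 N), and leave the other things on the table where they are.

Things in the scene. Friction and masses are not known exactly. Their poses are not given: they have to be found in the camera images.
- cap: push-on axle cap, bright steel cup 28 mm in diameter and 26 mm tall, closed flat top with a small brass-coloured dot, standing on the table open end down. Origin at the centre of its lower (open) rim, z up along its axis. Mass about 33 g. Inside a bore of 12.8 mm, and 5 mm above the rim a ring of six spring teeth around an 8.8 mm opening, which must be forced over the 10 mm shaft. Cavity 22 mm deep.
- cap_top (a point): centre of the cap's closed top, 26 mm above the cap's origin on its axis
- mixer: foot of the bench mixer: white block 104 x 104 x 34 mm with rounded edges, a grey collar on top to 42 mm, fixed to the table. Origin at the centre of its underside, z up. Above it stands the head: black rubber bellows, grey plate 68 mm across from 58 to 70 mm height, aluminium rotor disc 84 mm across from 72 to 77 mm, blue hub 32 mm across up to 90 mm, steel shaft to 110 mm.
- head: the mixer's moving head (plate, rotor, hub and shaft); origin on the shaft axis at the height of the mixer's origin, z up. It rides on a soft sprung mounting: pushed down it sinks several millimetres (it begins to yield at about 3 N and nears its hard stop, 14 mm down, at about 25 N) and rises again when let go. The rotor with its hub turns freely on the shaft.
- seat (a point): centre of the flat top of the blue hub, on the shaft axis, 90 mm above the table when unloaded; z up. The cap's rim must come to rest here. It sinks with the head.
- shaft_tip (a point): centre of the shaft's upper end, 20 mm above seat. Steel shaft 10 mm in diameter up to 12 mm above the seat, then tapering gently to 8.4 mm at 16 mm and to 4.4 mm at the tip. A cap set on it loosely rests with its rim about 10 mm above the seat; its teeth then resist with some 7 to 14 N all the way down, and the force climbs beyond this only once the rim is on the hub: 17 to 21 N shows that it is home.
- vial: small clear vial with a black screw cap, 23 x 23 x 54 mm, a bystander; origin at the centre of its underside
- petri: clear round dish with lid, 64 mm across, 16 mm tall, a bystander; origin at the centre of its underside
- card_box: white card box 100 x 72 x 28 mm, a bystander; origin at the centre of its underside
- slide_box: grey plastic slide box 96 x 62 x 26 mm, closed, a bystander; origin at the centre of its underside

How it is judged:
On the way, in this order (a step that is already met when the one before it is completed fails the run):
1. the cap is set on the shaft, upright, with the tip in its bore (z of cap in the frame of seat between -0.003 and 0.018 m and horizontal distance between cap and seat below 0.004 m and angle between the z axis of cap and the z axis of seat, either way round below 0.25 rad), for 0.1 s.
2. the cap is pressed down onto the hub (z of cap in the frame of seat between -0.002 and 0.0015 m and horizontal distance between cap and seat below 0.003 m and angle between the z axis of cap and the z axis of seat, either way round below 0.08 rad), for 0.1 s.
At the end, for the whole second after the job is handed in: The cap sits open end down on the shaft with its rim within 1.5 mm of the hub's top, within 3 mm of the shaft's axis and within 0.08 rad of upright, at rest (all of step 2 and linear speed of cap below 0.02 m/s and angle between cap's own z axis and vertical below 0.08 rad); the robot touches nothing.
It fails at once if the sprung head is pushed down more than 13.5 mm, onto its stop (about 25 N) (z of seat in the frame of mixer below 0.0765 m).
It fails at once if the vial is moved more than 25 mm (distance of vial from where it was at the start of the episode above 0.025 m).
It fails at once if the dish is moved more than 25 mm (distance of petri from where it was at the start of the episode above 0.025 m).
It fails at once if the card box is moved more than 25 mm (distance of card_box from where it was at the start of the episode above 0.025 m).
It fails at once if the slide box is moved more than 25 mm (distance of slide_box from where it was at the start of the episode above 0.025 m).
It also fails if it takes over 46 s, if anything falls off the work surface, if the arm or the gripper's body presses on something with over 40 N, if the wrist force passes 120 N, or if a joint passes its speed limit or range.

## Robot

A 6-joint arm with a two-finger parallel gripper is mounted at the origin on the work surface; the furniture and walls round the work are solid. World frame = base frame: x ahead of the robot, y to its left, z up, the work surface at z = 0. Lengths are in m, angles in rad, forces in N, time in s.
With the tool pointing down it reaches from about 0.375 to 0.9 m from the base axis. Payload 3.1 kg.
Tool frame: the origin (TCP) lies between the finger pads; the fingertips stand robot.tip_extent ahead of it and the grasp point (between the pads) lies 3 mm ahead of it (robot.tip_extent is the distance from the TCP to the fingertips, in m); z points along the fingers, x is the direction in which the jaws open and shut, and the axes are right-handed (so a half turn about z gives the same grasp; the last joint's range is limited). The gripper opens to 87 mm and grips with 3 to 60 N. Pads are 19 mm wide; open, the fingers measure 117 mm over their backs; the gripper's body (75 mm by 190 mm) begins 51 mm behind the grasp point.
Start: joints at [-1.363, 0.527, 1.433, -0, 1.181, -0.178], TCP at [0.236, -0.579, 0.245] pointing down, gripper open.
Joint ranges: [-3.08, 3.08], [-0.75, 2.2], [0.22, 2.44], [-1.43, 4.57], [0, 2.65], [-2.85, 2.85]. Speed limits (rad/s): [2.79, 2.79, 3.14, 3.14, 3.14, 3.14].

## Interface

Orientations are given as a unit quaternion [x, y, z, w].
In Python, from rig import robot, cams gives the robot as it stands.
- The arm moves only by the tool carry_out, never from a script. Its argument "steps" is a list of rows, each a list of 3 entries, a list of its own where there are three numbers: the shift along the world's x, y, z in cm, then the turn about the world's z in degrees, then the closure, from 0 (fully open) to 1 (shut). In form: [[[dx, dy, dz], spin, fingers], ...]. A call has 1 to 10 rows; each row shifts and turns the pose as measured when the row begins; what a row does not reach is not made up. A row lasts 1/10 s, in which the tool goes at most 50 mm and 8.59 degrees, less where a joint would pass 70% of its speed; a pose out of reach is approached as far as the arm can. A call with a gripper value outside its range is refused whole. The fingers move at their own pace and stop on an object; "squeeze" is the grip in N (left out, the last holds). Time passes only in rows, so rows that do not move let the fingers close. It gives the time, the measured TCP pose, the force and the opening at its end, in the units of the state.
- robot.get_obs(): the state, without advancing time (a new reading comes with each control period).
- cams.camera(name): name is "side" or "top"; returns a dict with "pixels" (384x512x3 uint8, red, green, blue), "fx", "fy", "cx", "cy" (pixels), "eye" and "rotation" of the camera in the world. Camera axes: x right, y up, looking along -z (the intrinsics and any distortion apply to the point x, -y, -z); pixel columns grow to the right and rows downward; lengths in m; the calibration is good to about 2 mm. A picture is of the moment at which its call begins. There is no depth.
- robot.hand_in(): hands the job in, once; it reports no verdict.
The state is a dict: "time": time; "q": joint angles; "joint_velocities": joint speeds; "joint_torque": joint torques, N m; "position": TCP position; "tool_rot": TCP orientation; "ft_force": force on the tool from outside, world axes, zero at the start; "moment": the same for the moment, N m; "grip_width": finger opening in m.
Only numpy, scipy, OpenCV 4.12 (cv2) and the standard library are available. Lean on these libraries where they do the work, as an engineer would, in place of code of your own. Each camera call takes 0.05 s, during which the arm holds its last target. There are 200 camera calls.

## Working session

There is one attempt and no reset: what is moved stays moved. The work goes in short steps, Python scripts to look and compute and a tool call to move; the robot and the scene stay as the last step left them, time stands still between calls to the robot, and variables do not carry over. Pictures are saved under pics/ and viewed, about 8 in all and at most 12, crops included, and the job is handed in when it is done.

Besides the shell and the picture viewer there is one more tool, called after "Emit:" as a command line: name --argument value ..., lists and objects as JSON in quotes. carry_out: Moves the arm, as the interface text tells. Its arguments: {"type":"object","properties":{"steps":{"type":"array"},"squeeze":{"type":"number"}},"required":["steps"]}

```bash
mkdir -p pics; cat > h.py <<'E'
import numpy as np, cv2
from rig import robot, cams
def shot(n,name):
    c=cams.camera(n); cv2.imwrite(f'pics/{name}.png',c['pixels'][:,:,::-1])
    import pickle; pickle.dump(c,open(f'pics/{n}.pkl','wb')); return c
def ray(c,u,v):
    d=np.array([(u-c['cx'])/c['fx'],-(v-c['cy'])/c['fy'],-1.]); return np.array(c['eye']),np.array(c['rotation'])@d
def atz(c,u,v,z):
    e,d=ray(c,u,v); return e+d*(z-e[2])/d[2]
def proj(c,p):
    q=np.array(c['rotation']).T@(np.array(p)-c['eye']); return c['cx']+c['fx']*q[0]/-q[2], c['cy']-c['fy']*q[1]/-q[2]
E
python3 - <<'E'
from h import *
a=shot('top','t0');b=shot('side','s0')
for c in(a,b): print({k:(np.round(v,4).tolist() if k!='pixels' else 0) for k,v in c.items()})
cv2.imwrite('pics/both.png',cv2.resize(np.hstack([a['pixels'],b['pixels']])[:,:,::-1],None,fx=.78,fy=.78))
o=robot.get_obs();print(o, robot.tip_extent)
E
```

```text
{'pixels': 0, 'fx': 439.7812, 'fy': 439.7812, 'cx': 254.5312, 'cy': 183.6222, 'eye': [0.3747, 0.0989, 1.3383], 'rotation': [-0.0549, 0.0584, 0.7113, -0.6983]}
{'pixels': 0, 'fx': 413.3366, 'fy': 413.3366, 'cx': 256.7185, 'cy': 193.44, 'eye': [0.4717, -0.8452, 0.7565], 'rotation': [0.4583, -0.0295, -0.0344, 0.8877]}
{'time': 0.1, 'q': array([-1.36249876e+00,  5.28383292e-01,  1.43378721e+00, -3.80645851e-05,
        1.18137428e+00, -1.78489903e-01]), 'joint_velocities': array([ 9.01334579e-05, -1.40786536e-03, -1.47009852e-03,  5.35988485e-04,
       -1.62036760e-03,  1.17637462e-03]), 'joint_torque': array([-3.43265920e-04, -4.40985417e+01, -1.77151501e+01,  6.33437256e-02,
        5.34102239e-02, -4.86260478e-05]), 'position': array([ 0.23565315, -0.57820351,  0.24365909]), 'tool_rot': array([ 8.29827471e-01, -5.58019189e-01, -7.12647859e-04, -6.67188204e-04]), 'ft_force': array([-0.71688425,  0.69197614, -0.55970163]), 'moment': array([ 0.03691213, -0.01136388, -0.00269808]), 'grip_width': 0.0867948541339035} 0.022
```

View pics/t0.png

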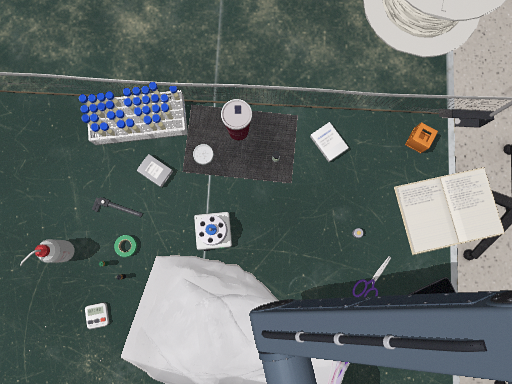

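View pics/s0.png

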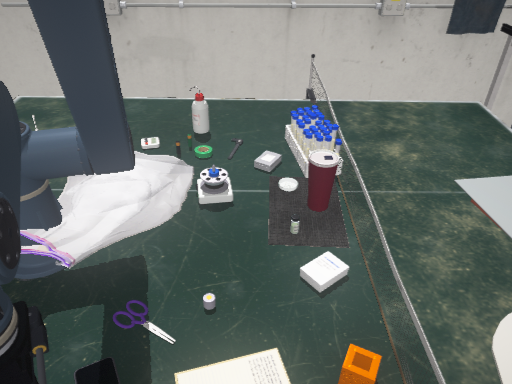

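The top view shows the mixer at about (212,230) and the cap at about (358,233). In the side view they are at about (214,180) and (209,300). The vial and dish are on the mat and the card box is at (329,141), all clear of the path. Next I enlarge the two targets.

```bash
python3 - <<'E'
import re
s=open('h.py').read()
s=s.replace("import numpy as np, cv2","import numpy as np, cv2\nfrom scipy.spatial.transform import Rotation as R\ndef M(c): return R.from_quat(c['rotation']).as_matrix()").replace("np.array(c['rotation'])","M(c)")
s+='''
def crop(c,u,v,r,k): return cv2.resize(np.ascontiguousarray(c['pixels'][v-r:v+r,u-r:u+r,::-1]),None,fx=k,fy=k,interpolation=cv2.INTER_CUBIC)
def tri(a,ua,b,ub):
    (e,d),(f,g)=ray(a,*ua),ray(b,*ub); t=np.linalg.lstsq(np.c_[d,-g],f-e,rcond=None)[0]
    p,q=e+d*t[0],f+g*t[1]; return (p+q)/2,np.linalg.norm(p-q)
'''
open('h.py','w').write(s)
E
python3 - <<'E'
from h import *
import pickle
a=pickle.load(open('pics/top.pkl','rb'));b=pickle.load(open('pics/side.pkl','rb'))
im=np.vstack([np.hstack([crop(a,212,230,24,6),crop(a,358,233,24,6)]),np.hstack([crop(b,214,180,24,6),crop(b,209,300,24,6)])])
cv2.imwrite('pics/crop.png',im)
print(tri(a,(358.5,232.5),b,(209,296)),tri(a,(211,229.5),b,(214,168)))
print(atz(a,358.5,232.5,.026),atz(a,211,229.5,.11))
E
```

```text
(array([ 0.43445934, -0.21503958,  0.02911943]), np.float64(0.0009584513002258224)) (array([0.44873299, 0.21549782, 0.09950692]), np.float64(0.0038559296887851597))
[ 0.43412271 -0.2158262   0.026     ] [0.44619459 0.21438594 0.11      ]
```

View pics/crop.png

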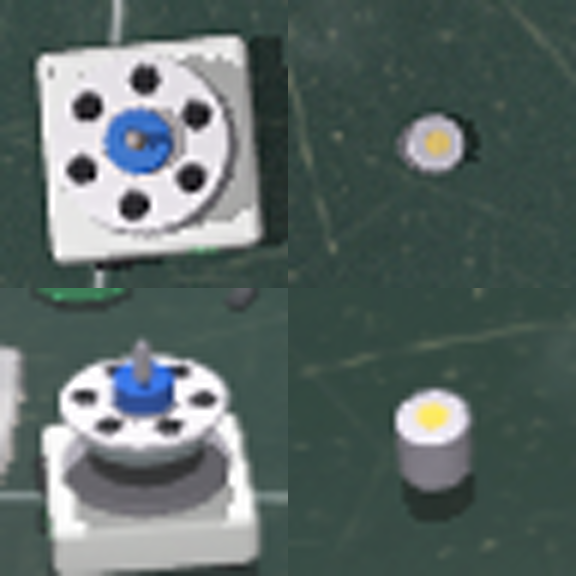

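```bash
python3 - <<'E'
from h import *
import pickle
a=pickle.load(open('pics/top.pkl','rb'));b=pickle.load(open('pics/side.pkl','rb'))
print('cap',tri(a,(358.4,232.4),b,(208.6,296.6)),atz(a,358.4,232.4,.026),atz(b,208.6,296.6,.026))
print('tip',tri(a,(209.6,228.5),b,(213,164.2)),atz(a,209.6,228.5,.11),atz(b,213,164.4,.11))
# blue hub centroid
for c,(u,v) in((a,(212,230)),(b,(214,180))):
    p=c['pixels'][v-24:v+24,u-24:u+24].astype(int); m=(p[...,2]-p[...,0]>60)
    ys,xs=np.nonzero(m); uu,vv=xs.mean()+u-24,ys.mean()+v-24; print('hub',len(xs),uu,vv,atz(c,uu,vv,.087))
o=robot.get_obs();print(R.from_quat(o['tool_rot']).as_matrix().round(3))
E
```

```text
cap (array([ 0.43416191, -0.21520896,  0.02747122]), np.float64(0.00039088885008110776)) [ 0.43442369 -0.21554548  0.026     ] [ 0.43389147 -0.2139589   0.026     ]
tip (array([0.44854811, 0.21809425, 0.11154351]), np.float64(0.0007941457060625437)) [0.44903852 0.21827151 0.11      ] [0.44809484 0.21942121 0.11      ]
hub 87 210.5977011494253 229.01149425287358 [0.44893326 0.21768395 0.087     ]
hub 68 213.52941176470588 172.39705882352942 [0.44873748 0.21104187 0.087     ]
[[ 0.377 -0.926 -0.   ]
 [-0.926 -0.377  0.002]
 [-0.002 -0.    -1.   ]]
```

Emit:
carry_out --steps '[[[2,3.6,-1],0,0],[[2,3.6,-1],0,0],[[2,3.6,-1],0,0],[[2,3.6,-1],0,0],[[2,3.6,-1],0,0],[[2,3.6,-1],0,0],[[2,3.6,-1],0,0],[[2,3.6,-1],0,0],[[2,3.6,-1],0,0],[[2,3.6,-1],0,0]]' --squeeze 45

```text
time: 1.1
position: [0.4372, -0.2109, 0.1391]
tool_rot: [0.826, -0.563, 0.001, 0.002]
ft_force: [1.0, -0.4, 0.3]
grip_width: 0.087
```

Emit:
carry_out --steps '[[[-0.3,-0.4,-3],0,0],[[0,0,-3],0,0],[[0,0,-2.5],0,0],[[0,0,0],0,0]]'

```text
time: 1.5
position: [0.4365, -0.2074, 0.0507]
tool_rot: [0.83, -0.558, 0.0, 0.001]
ft_force: [0.4, 0.1, 0.6]
grip_width: 0.0872
```

```bash
python3 - <<'E'
from h import *
o=robot.get_obs();print(o['position'],o['ft_force'])
a=shot('top','t1');b=shot('side','s1')
cv2.imwrite('pics/c1.png',np.hstack([crop(a,358,233,40,6),crop(b,209,290,40,6)]))
E
```

```text
[ 0.43647327 -0.20735184  0.05070127] [0.38026473 0.14092099 0.58045891]
```

View pics/c1.png

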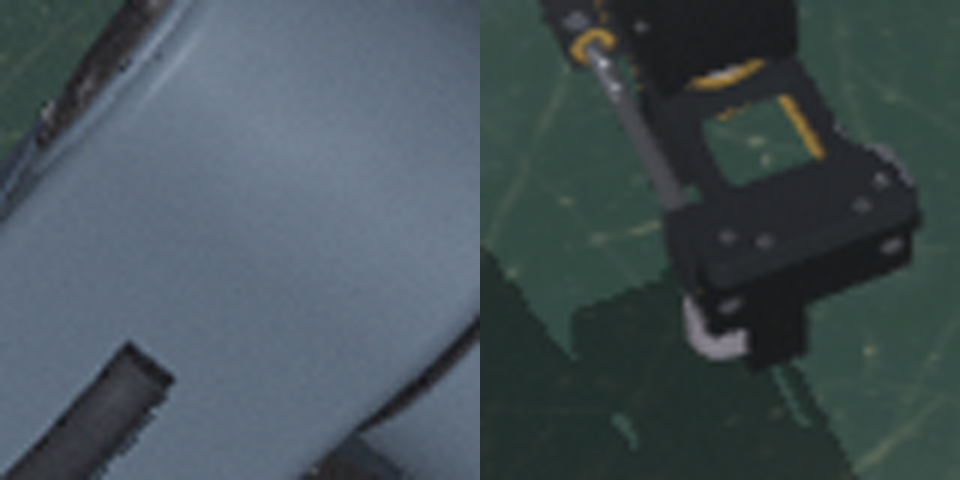

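The crops show the near finger hiding the cap from the side camera. I'll turn the jaws onto world x, so the cap stays visible between the fingers, and correct y.

Emit:
carry_out --steps '[[[-0.2,-0.7,0.5],8.5,0],[[0,0,0],8.5,0],[[0,0,0],8.5,0],[[0,0,0],8.5,0],[[0,0,0],8.5,0],[[0,0,0],8.5,0],[[0,0,0],8.5,0],[[0,0,0],8.5,0],[[0,0,0],0,0],[[0,0,0],0,0]]'

```text
time: 2.6
position: [0.4421, -0.2244, 0.0742]
tool_rot: [1.0, 0.008, 0.016, 0.004]
ft_force: [-0.0, -0.5, 0.2]
grip_width: 0.087
```

```bash
python3 - <<'E'
from h import *
o=robot.get_obs();print(o['position'],R.from_quat(o['tool_rot']).as_matrix()[:,0],o['q'])
b=shot('side','s2')
cv2.imwrite('pics/c2.png',crop(b,209,290,40,6))
E
```

```text
[ 0.44208741 -0.2243588   0.07423195] [0.99939292 0.01529618 0.03130202] [-0.70371763  0.63845179  1.91209268  0.02645394  0.5619371  -0.74106737]
```

View pics/c2.png

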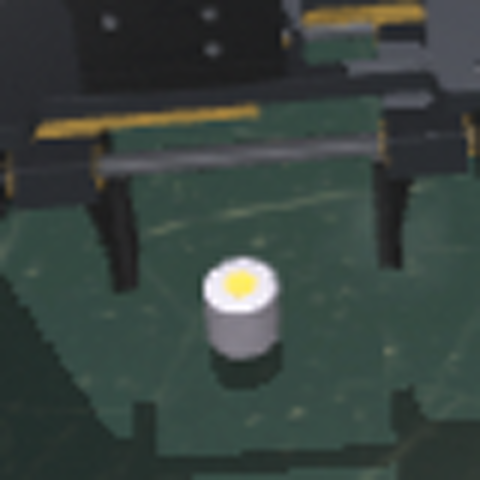

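The cap stands centred between the open jaws in the side view, at crop (240,285). The pose drifted during the spin, so I correct the position and see whether the 2° tilt settles.

Emit:
carry_out --steps '[[[-0.4,0.5,-1],0,0],[[-0.4,0.5,-0.6],0,0],[[0,0,0],0,0],[[0,0,0],0,0]]'

```text
time: 3.05
position: [0.4348, -0.215, 0.0594]
tool_rot: [1.0, 0.005, 0.017, 0.006]
ft_force: [-0.4, -0.4, -0.1]
grip_width: 0.0869
```

```bash
python3 - <<'E'
from h import *
o=robot.get_obs();print(o['position'],R.from_quat(o['tool_rot']).as_matrix().round(3),o['q'],o['joint_velocities'].round(3))
E
```

```text
[ 0.43476408 -0.21495232  0.05935918] [[ 0.999  0.009  0.034]
 [ 0.01  -1.    -0.011]
 [ 0.034  0.011 -0.999]] [-0.69838398  0.66178049  1.94774968  0.02888645  0.49884755 -0.73286987] [ 0.003  0.003  0.012 -0.001  0.004  0.009]
```

Emit:
carry_out --steps '[[[0,0,0],-8,0],[[0,0,0],-8,0],[[0,0,0],-8,0],[[0,0,0],-8,0],[[0,0,0],0,0],[[0,0,0],0,0]]'

```text
time: 3.65
position: [0.4363, -0.2163, 0.0604]
tool_rot: [0.959, -0.281, 0.016, 0.011]
ft_force: [-0.7, -0.3, -0.4]
grip_width: 0.087
```

```bash
python3 - <<'E'
from h import *
o=robot.get_obs();print(o['position'],R.from_quat(o['tool_rot']).as_matrix().round(3))
E
```

```text
[ 0.43629771 -0.21629153  0.06040932] [[ 0.841 -0.54   0.025]
 [-0.539 -0.842 -0.03 ]
 [ 0.037  0.012 -0.999]]
```

Emit:
carry_out --steps '[[[0,0,0],4,0],[[0,0,0],4,0],[[0,0,0],4,0],[[0,0,0],4,0],[[0,0,0],0,0],[[0,0,0],0,0]]'

```text
time: 4.25
position: [0.4369, -0.217, 0.0609]
tool_rot: [0.991, -0.134, 0.018, 0.009]
ft_force: [1.1, -0.1, -0.7]
grip_width: 0.0874
```

```bash
python3 - <<'E'
from h import *
o=robot.get_obs();print(o['position'],R.from_quat(o['tool_rot']).as_matrix().round(3))
E
```

```text
[ 0.43688855 -0.21703784  0.06093384] [[ 0.964 -0.265  0.034]
 [-0.265 -0.964 -0.022]
 [ 0.039  0.012 -0.999]]
```

Emit:
carry_out --steps '[[[-0.1,0.1,0],4,0],[[-0.1,0.1,-0.5],4,0],[[0,0,-0.7],4,0],[[0,0,-0.7],3,0],[[0,0,-0.5],0,0],[[0,0,0],0,0],[[0,0,0],0,0]]'

```text
time: 4.95
position: [0.4356, -0.2156, 0.0366]
tool_rot: [1.0, -0.0, 0.02, 0.007]
ft_force: [-0.5, -0.8, 0.5]
grip_width: 0.0867
```

```bash
python3 - <<'E'
from h import *
o=robot.get_obs();print(o['position'],R.from_quat(o['tool_rot']).as_matrix().round(3))
E
```

```text
[ 0.43556672 -0.21556483  0.03661237] [[ 0.999 -0.001  0.04 ]
 [-0.    -1.    -0.013]
 [ 0.04   0.013 -0.999]]
```

Emit:
carry_out --steps '[[[-0.1,0,-0.6],0,0],[[0,0,-0.4],0,0],[[0,0,0],0,0],[[0,0,0],0,1],[[0,0,0],0,1],[[0,0,0],0,1],[[0,0,0],0,1],[[0,0,0],0,1],[[0,0,0],0,1],[[0,0,0],0,1]]' --squeeze 45

```text
time: 5.95
position: [0.435, -0.2159, 0.0266]
tool_rot: [1.0, -0.001, 0.021, 0.007]
ft_force: [0.3, 0.2, 0.1]
grip_width: 0.0392
```

Emit:
carry_out --steps '[[[0,0,0],0,1],[[0,0,0],0,1],[[0,0,0],0,1],[[0,0,0],0,1],[[0,0,0],0,1]]'

```text
time: 6.45
position: [0.435, -0.2159, 0.0267]
tool_rot: [1.0, -0.001, 0.021, 0.007]
ft_force: [0.3, -0.7, 0.4]
grip_width: 0.0261
```

```bash
python3 - <<'E'
from h import *
o=robot.get_obs();print(o['position'],o['grip_width'],o['ft_force'],R.from_quat(o['tool_rot']).as_matrix().round(3))
E
```

```text
[ 0.43495467 -0.21586422  0.02671721] 0.026117859422509118 [ 0.29260338 -0.68078426  0.37922368] [[ 0.999 -0.002  0.042]
 [-0.001 -1.    -0.015]
 [ 0.042  0.015 -0.999]]
```

Emit:
carry_out --steps '[[[0,0,1],0,1],[[0,0,1.5],0,1],[[0,0,2],0,1],[[0,0,2],0,1],[[0,0,0],0,1],[[0,0,0],0,1]]'

```text
time: 7.05
position: [0.4344, -0.2153, 0.0956]
tool_rot: [1.0, -0.001, 0.021, 0.007]
ft_force: [-0.9, 0.2, -1.0]
grip_width: 0.0268
```

```bash
python3 - <<'E'
from h import *
o=robot.get_obs();print(o['position'],o['grip_width'],R.from_quat(o['tool_rot']).as_matrix().round(3))
b=shot('side','s3'); u,v=map(int,proj(b,o['position']));print(u,v)
cv2.imwrite('pics/c3.png',crop(b,u,v,30,10))
E
```

```text
[ 0.43438798 -0.2153129   0.09562714] 0.026777321349113453 [[ 0.999 -0.002  0.041]
 [-0.002 -1.    -0.014]
 [ 0.041  0.014 -0.999]]
207 275
```

View pics/c3.png

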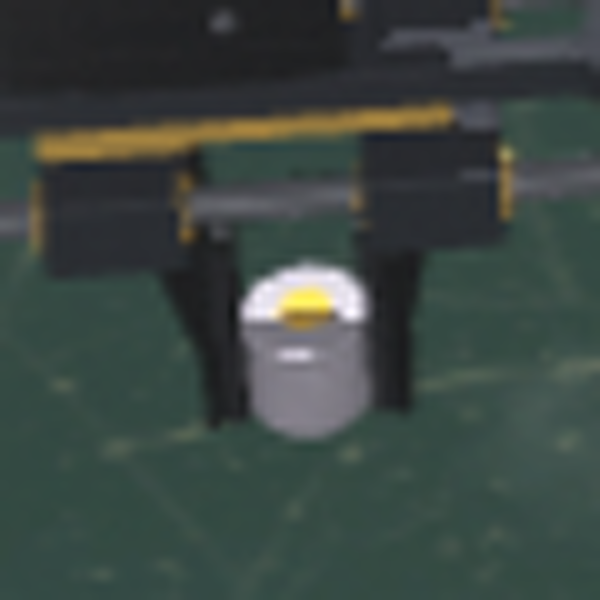

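The cap is firmly held between the fingers, with its top at crop (305,300), and it follows the tool's small tilt. Now the transport.

Emit:
carry_out --steps '[[[0,0,1.5],0,1],[[0,1,2],0,1],[[0,2,2],0,1],[[0.1,2.5,1],0,1],[[0.1,2.5,0],0,1],[[0.1,2.5,0],0,1],[[0.1,2.5,0],0,1],[[0.1,2.5,0],0,1],[[0.1,1.5,0],0,1],[[0,0,0],0,1]]'

```text
time: 8.1
position: [0.4359, -0.0386, 0.1546]
tool_rot: [1.0, -0.003, 0.014, 0.003]
ft_force: [-0.5, -0.5, -0.8]
grip_width: 0.0267
```

Emit:
carry_out --steps '[[[0.1,1.5,0],0,1],[[0.1,2.5,0],0,1],[[0.1,2.5,0],0,1],[[0.1,2.5,0],0,1],[[0.1,2.5,0],0,1],[[0.1,2.5,0],0,1],[[0.1,1.5,0],0,1],[[0,1,0],0,1],[[0,0,0],0,1],[[0,0,0],0,1]]'

```text
time: 9.1
position: [0.4441, 0.1253, 0.1488]
tool_rot: [1.0, -0.005, 0.01, 0.004]
ft_force: [-0.1, -0.5, -0.8]
grip_width: 0.0268
```

```bash
python3 - <<'E'
from h import *
o=robot.get_obs();print(o['position'],o['grip_width'],R.from_quat(o['tool_rot']).as_matrix().round(3))
E
```

```text
[0.4441277  0.12530944 0.14877637] 0.02679444702782461 [[ 1.    -0.011  0.02 ]
 [-0.011 -1.    -0.009]
 [ 0.02   0.008 -1.   ]]
```

Emit:
carry_out --steps '[[[0,0.5,0.5],0,1],[[0.1,2,0.5],0,1],[[0.1,2.5,0],0,1],[[0.1,2,0],0,1],[[0.1,1.2,0],0,1],[[0,0.5,0],0,1],[[0,0,0],0,1],[[0,0,0],0,1]]'

```text
time: 9.9
position: [0.4494, 0.2104, 0.1605]
tool_rot: [1.0, -0.01, 0.01, 0.005]
ft_force: [-0.2, -0.3, -0.1]
grip_width: 0.0261
```

```bash
python3 - <<'E'
from h import *
o=robot.get_obs();print(o['position'],o['grip_width'],R.from_quat(o['tool_rot']).as_matrix().round(3))
E
```

```text
[0.44937665 0.21039608 0.16049464] 0.02613112200401542 [[ 1.    -0.02   0.019]
 [-0.02  -1.    -0.01 ]
 [ 0.02   0.01  -1.   ]]
```

Emit:
carry_out --steps '[[[-0.1,0.4,-0.5],0,1],[[0,0.4,-0.7],0,1],[[0,0,0],0,1],[[0,0,0],0,1]]'

```text
time: 10.3
position: [0.4479, 0.2171, 0.147]
tool_rot: [1.0, -0.011, 0.009, 0.005]
ft_force: [-0.2, 0.6, -0.9]
grip_width: 0.0265
```

```bash
python3 - <<'E'
from h import *
o=robot.get_obs();p=o['position'];Z=R.from_quat(o['tool_rot']).as_matrix()[:,2];print(p,Z,o['ft_force'])
b=shot('side','s4');a=shot('top','t4')
for c in(a,b): print([np.round(proj(c,x),1).tolist() for x in (p,p+Z*.0267,(.4487,.218,.11),(.4487,.218,.09))])
u,v=map(int,proj(b,p));u2,v2=map(int,proj(a,p))
print(u,v,u2,v2);cv2.imwrite('pics/c4.png',np.hstack([crop(b,u,v,24,12),crop(a,u2,v2,48,6)[:, 188:388]]))
E
```

```text
[0.44787738 0.2171015  0.14698774] [ 0.01749244 -0.01086353 -0.99978798] [-0.20724905  0.64944771 -0.86611208]
[[208.7, 228.1], [209.8, 228.5], [209.7, 228.6], [210.4, 229.0]]
[[212.4, 154.0], [212.9, 161.9], [213.2, 164.6], [213.5, 170.3]]
212 154 208 228
```

View pics/c4.png

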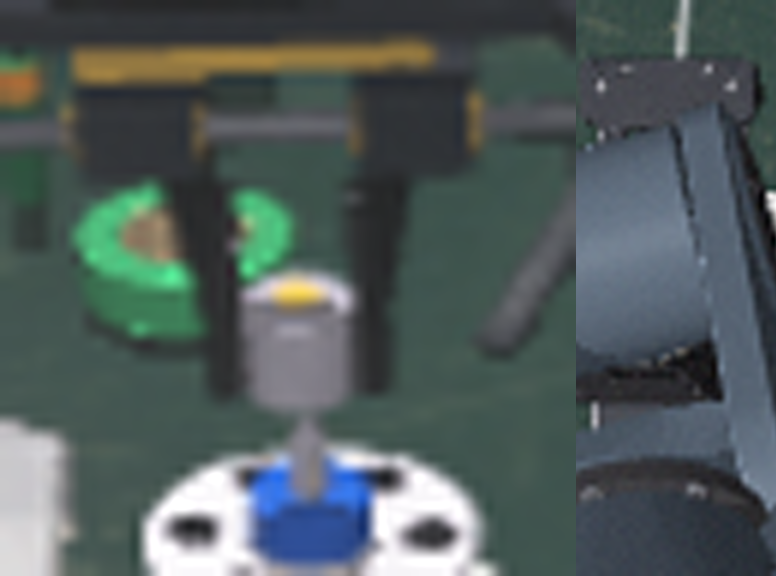

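Side view: the cap is just above the shaft. The rim centre is at about crop x 300 and the shaft axis at about 308, so x needs about +1.5 to 2 mm. By the calibrated positions, y needs about +1 mm.

Emit:
carry_out --steps '[[[0.17,0.1,0],0,1],[[0,0,0],0,1],[[0,0,0],0,1]]'

```text
time: 10.7
position: [0.4501, 0.2181, 0.1474]
tool_rot: [1.0, -0.011, 0.009, 0.005]
ft_force: [-0.2, -0.3, -1.0]
grip_width: 0.0262
```

Emit:
carry_out --steps '[[[0,0,-0.3],0,1],[[0,0,-0.3],0,1],[[0,0,-0.2],0,1],[[0,0,0],0,1],[[0,0,0],0,1]]'

```text
time: 11.2
position: [0.4501, 0.2181, 0.1388]
tool_rot: [1.0, -0.011, 0.009, 0.005]
ft_force: [1.2, -0.3, 1.0]
grip_width: 0.0265
```

Emit:
carry_out --steps '[[[0,0,-0.2],0,1],[[0,0,-0.2],0,1],[[0,0,0],0,1],[[0,0,0],0,1]]'

```text
time: 11.6
position: [0.4501, 0.2181, 0.1344]
tool_rot: [1.0, -0.011, 0.009, 0.005]
ft_force: [-0.4, -0.2, -1.1]
grip_width: 0.026
```

```bash
python3 - <<'E'
from h import *
o=robot.get_obs();print(o['position'],o['ft_force'],o['moment'])
b=shot('side','s5')
cv2.imwrite('pics/c5.png',crop(b,213,162,20,14))
E
```

```text
[0.45008345 0.21812041 0.13441144] [-0.3552431  -0.18049786 -1.1135974 ] [-0.00889531 -0.11162509 -0.00203652]
```

View pics/c5.png

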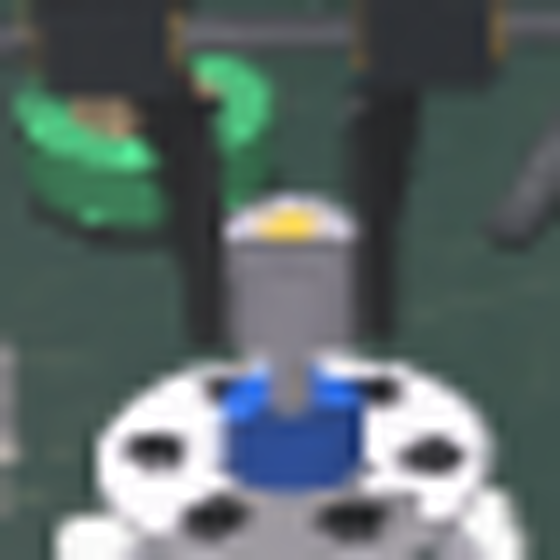

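The cap and shaft now line up at about crop x 292, and no force shows. The tip should be entering the bore, so I continue down slowly.

Emit:
carry_out --steps '[[[0,0,-0.2],0,1],[[0,0,-0.2],0,1],[[0,0,0],0,1],[[0,0,0],0,1]]'

```text
time: 12.05
position: [0.4502, 0.2182, 0.1302]
tool_rot: [1.0, -0.011, 0.009, 0.005]
ft_force: [0.6, -0.8, 0.4]
grip_width: 0.0265
```

Emit:
carry_out --steps '[[[0,0,-0.2],0,1],[[0,0,-0.1],0,1],[[0,0,0],0,1],[[0,0,0],0,1]]'

```text
time: 12.45
position: [0.4497, 0.2181, 0.1269]
tool_rot: [1.0, -0.011, 0.009, 0.005]
ft_force: [-0.9, -0.4, -0.2]
grip_width: 0.0265
```

Emit:
carry_out --steps '[[[0,0,-0.2],0,1],[[0,0,-0.1],0,1],[[0,0,0],0,1]]'

```text
time: 12.75
position: [0.4491, 0.2181, 0.1241]
tool_rot: [1.0, -0.011, 0.009, 0.005]
ft_force: [-1.8, -0.2, 1.3]
grip_width: 0.0264
```

Emit:
carry_out --steps '[[[0,0,-0.2],0,1],[[0,0,-0.2],0,1],[[0,0,0],0,1]]'

```text
time: 13.05
position: [0.4491, 0.2181, 0.1212]
tool_rot: [1.0, -0.011, 0.009, 0.005]
ft_force: [-2.5, -0.1, 4.9]
grip_width: 0.0263
```

Emit:
carry_out --steps '[[[0,0,-0.2],0,1],[[0,0,-0.2],0,1],[[0,0,0],0,1]]'

```text
time: 13.35
position: [0.4491, 0.2181, 0.1192]
tool_rot: [1.0, -0.011, 0.009, 0.005]
ft_force: [-1.8, 0.2, 7.0]
grip_width: 0.0268
```

Emit:
carry_out --steps '[[[0.0,0,-0.25],0,1],[[0,0,-0.2],0,1],[[0,0,0],0,1]]'

```text
time: 13.65
position: [0.449, 0.2181, 0.1173]
tool_rot: [1.0, -0.011, 0.01, 0.005]
ft_force: [-2.0, -0.6, 8.0]
grip_width: 0.0267
```

Emit:
carry_out --steps '[[[0,0,-0.25],0,1],[[0,0,-0.2],0,1],[[0,0,0],0,1]]'

```text
time: 13.95
position: [0.449, 0.2181, 0.1155]
tool_rot: [1.0, -0.011, 0.011, 0.005]
ft_force: [-2.8, 0.2, 7.9]
grip_width: 0.0265
```

Emit:
carry_out --steps '[[[0.0,0,-0.25],0,1],[[0,0,-0.2],0,1],[[0,0,0],0,1]]'

```text
time: 14.25
position: [0.449, 0.2181, 0.1137]
tool_rot: [1.0, -0.011, 0.012, 0.005]
ft_force: [-1.8, -1.3, 9.4]
grip_width: 0.0267
```

Emit:
carry_out --steps '[[[0,0,-0.25],0,1],[[0,0,-0.2],0,1],[[0,0,0],0,1]]'

```text
time: 14.55
position: [0.4489, 0.2181, 0.112]
tool_rot: [1.0, -0.01, 0.012, 0.005]
ft_force: [-3.0, -0.0, 9.3]
grip_width: 0.0264
```

Emit:
carry_out --steps '[[[0.0,0,-0.25],0,1],[[0,0,-0.2],0,1],[[0,0,0],0,1]]'

```text
time: 14.85
position: [0.4489, 0.2181, 0.1109]
tool_rot: [1.0, -0.01, 0.014, 0.005]
ft_force: [-2.8, 0.5, 10.4]
grip_width: 0.0264
```

Emit:
carry_out --steps '[[[0,0,-0.25],0,1],[[0,0,-0.2],0,1],[[0,0,0],0,1]]'

```text
time: 15.15
position: [0.4489, 0.2181, 0.1102]
tool_rot: [1.0, -0.01, 0.015, 0.005]
ft_force: [-2.8, -0.4, 10.8]
grip_width: 0.0266
```

Emit:
carry_out --steps '[[[0.0,0,-0.35],0,1],[[0,0,-0.35],0,1],[[0,0,0],0,1]]'

```text
time: 15.45
position: [0.4488, 0.2181, 0.1081]
tool_rot: [1.0, -0.01, 0.016, 0.005]
ft_force: [-2.6, -1.0, 13.4]
grip_width: 0.0265
```

Emit:
carry_out --steps '[[[0,0,-0.4],0,1],[[0,0,-0.4],0,1]]'

```text
time: 15.65
position: [0.4488, 0.2181, 0.1044]
tool_rot: [1.0, -0.009, 0.017, 0.005]
ft_force: [-4.9, -1.5, 26.4]
grip_width: 0.0264
```

The force peaked at 26 N, while the seat works out at 0.0777 m, still above the 0.0765 limit. I ease off at once.

Emit:
carry_out --steps '[[[0,0,0.3],0,1]]'

```text
time: 15.75
position: [0.4487, 0.2181, 0.1086]
tool_rot: [1.0, -0.009, 0.017, 0.005]
ft_force: [-2.4, -0.4, 8.8]
grip_width: 0.0273
```

Emit:
carry_out --steps '[[[0,0,0.1],0,1],[[0,0,0],0,1]]'

```text
time: 15.95
position: [0.4487, 0.2181, 0.112]
tool_rot: [1.0, -0.009, 0.018, 0.005]
ft_force: [-2.3, 0.2, 7.7]
grip_width: 0.0263
```

Emit:
carry_out --steps '[[[0,0,0.15],0,1],[[0,0,0.15],0,1],[[0,0,0],0,1],[[0,0,0],0,0.6],[[0,0,0],0,0.4],[[0,0,0],0,0],[[0,0,0],0,0],[[0,0,0],0,0],[[0,0,0],0,0]]'

```text
time: 16.85
position: [0.45, 0.2182, 0.1148]
tool_rot: [1.0, -0.009, 0.02, 0.005]
ft_force: [-1.1, -0.4, -0.2]
grip_width: 0.0668
```

Emit:
carry_out --steps '[[[0,0,1],0,0],[[0,0,2],0,0],[[0,0,1],0,0],[[0,0,0],0,0]]'

```text
time: 17.25
position: [0.4498, 0.2182, 0.1571]
tool_rot: [1.0, -0.009, 0.019, 0.005]
ft_force: [0.0, 0.1, 0.5]
grip_width: 0.0862
```

```bash
python3 - <<'E'
from h import *
o=robot.get_obs();print(o['position'],o['ft_force'],R.from_quat(o['tool_rot']).as_matrix()[:,2])
b=shot('side','s6')
for z in(.09,.1,.116): print(proj(b,(.4487,.218,z)))
cv2.imwrite('pics/c6.png',crop(b,213,168,20,14))
E
```

```text
[0.44975253 0.21815719 0.15705267] [0.02781672 0.08982501 0.54965078] [ 0.03839305 -0.00991174 -0.99921356]
(np.float64(213.47000156095427), np.float64(170.31909755920458))
(np.float64(213.3379235945004), np.float64(167.49376799244197))
(np.float64(213.12401858407955), np.float64(162.91804528375118))
```

View pics/c6.png

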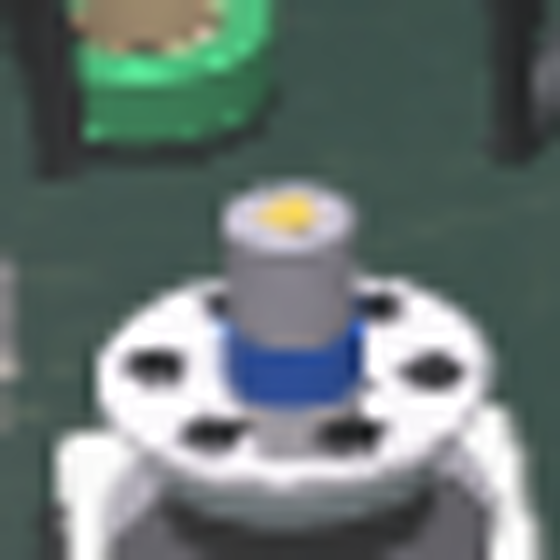

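The picture shows the cap upright on the blue hub. Its dot is at image v 162.75, against 162.9 expected for a seated cap, and its rim meets the hub with no shaft showing. The fingers are clear, so I hand in.

```bash
python3 -c "
from rig import robot
print(robot.hand_in())"
```

```text
the job is handed in; nothing more can be done
None
```

I picked up the cap, set it on the shaft, pressed it onto the hub, let go, backed off 4 cm and handed in at about 17 s of the 46 s. No verdict came back.

**Seating:** the teeth resisted with about 5 to 13 N on the way down. The force then climbed past the tooth range, which only happens once the rim is on the hub. In the last picture the cap sits flush and looks upright, with its dot at image row 162.75 against 162.9 expected for a seated cap. That image is only good to about 1 mm in height.

**Not as planned:**
- **Overpressed:** the last push briefly read 26.4 N, above the intended 17 to 21 N and the roughly 25 N at which the head nears its stop. From the tool height I put the seat at about 77.7 mm then. The limit is 76.5 mm, so I believe it held, but the margin was only about 1 mm and the cap may have slipped slightly in the grip. I eased off at once.
- **Tool tilt:** the tool had picked up a tilt of about 0.02 to 0.04 rad, within the 0.08 rad allowed. I did not measure the cap's own tilt after release.

The fingers were open and touching nothing at the end. I kept clear of the other objects, though I took no final picture of them.

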